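Line up the wax pouring cups by size for assembly

TASK

Set the four brown wax pouring cups out on the row of white tiles, one centred on each tile and standing upright on its wide foot, in order of size: the largest on the tile next to the melting pot, then each smaller one in turn, with the smallest next to the green bottle. Do not shift or knock over the bottle.

Things in the scene. Friction and masses are not known exactly. Their poses are not given: they have to be found in the camera images.
- cup_small: The smallest of four loose wax pouring cups, all the same brown, stiff and solid, each standing like an upside-down funnel: round foot 42 mm across, narrowing over its lowest 20 mm to a straight round stem 22 mm across, 55 mm tall in all. Origin at the centre of the underside, z up the stem.
- cup_medium: The second smallest of four loose wax pouring cups, all the same brown, stiff and solid, each standing like an upside-down funnel: round foot 50 mm across, narrowing over its lowest 26 mm to a straight round stem 22 mm across, 75 mm tall in all. Origin at the centre of the underside, z up the stem.
- cup_large: The second largest of four loose wax pouring cups, all the same brown, stiff and solid, each standing like an upside-down funnel: round foot 58 mm across, narrowing over its lowest 32 mm to a straight round stem 22 mm across, 95 mm tall in all. Origin at the centre of the underside, z up the stem.
- cup_largest: The largest of four loose wax pouring cups, all the same brown, stiff and solid, each standing like an upside-down funnel: round foot 66 mm across, narrowing over its lowest 38 mm to a straight round stem 22 mm across, 115 mm tall in all. Origin at the centre of the underside, z up the stem.
- tile1: One of four fixed, identical white square tiles, 76 x 76 x 6 mm, spaced 90 mm centre to centre in one straight row on a plywood board (100 x 400 x 18 mm, fixed, on the bench). Origin at the centre of its underside (18 mm above the bench), top face 6 mm above the origin; the row runs along its y axis. It is at the end of the row with lowest y.
- tile2: One of four fixed, identical white square tiles, 76 x 76 x 6 mm, spaced 90 mm centre to centre in one straight row on a plywood board (100 x 400 x 18 mm, fixed, on the bench). Origin at the centre of its underside (18 mm above the bench), top face 6 mm above the origin; the row runs along its y axis. It is number 2 counted from the end with lowest y.
- tile3: One of four fixed, identical white square tiles, 76 x 76 x 6 mm, spaced 90 mm centre to centre in one straight row on a plywood board (100 x 400 x 18 mm, fixed, on the bench). Origin at the centre of its underside (18 mm above the bench), top face 6 mm above the origin; the row runs along its y axis. It is number 3 counted from the end with lowest y.
- tile4: One of four fixed, identical white square tiles, 76 x 76 x 6 mm, spaced 90 mm centre to centre in one straight row on a plywood board (100 x 400 x 18 mm, fixed, on the bench). Origin at the centre of its underside (18 mm above the bench), top face 6 mm above the origin; the row runs along its y axis. It is at the end of the row with highest y.
- pot: The wax melting pot: round, aluminium with a steel lid and black lid knob, 112 mm across, 90 mm high to the top of the knob, fixed. It stands on the bench about 145 mm beyond the centre of one end tile of the row (at either end). Origin at the centre of its underside.
- bottle: Loose green glass bottle with a white cap, 60 mm across, 150 mm high, about 0.35 kg, standing beyond the other end of the row from the pot, about 145 mm from the centre of that end tile. Origin at the centre of its underside, z up.
Not all that is in view belongs to the job. What is shaped like the cup_medium but grey or purple is not meant.

How it is judged:
At the end, for the whole second after the job is handed in: Every cup stands upright (within 0.12 rad) and at rest on its own tile, its centre within 14 mm of the tile's centre, resting on the tile's top face; sizes fall in order along the row from the largest at the pot's end to the smallest at the bottle's end (((horizontal distance between pot and tile1 below 0.22 m and horizontal distance between cup_small and tile4 below 0.014 m and z of cup_small in the frame of tile4 between 0.002 and 0.01 m and horizontal distance between cup_medium and tile3 below 0.014 m and z of cup_medium in the frame of tile3 between 0.002 and 0.01 m and horizontal distance between cup_large and tile2 below 0.014 m and z of cup_large in the frame of tile2 between 0.002 and 0.01 m and horizontal distance between cup_largest and tile1 below 0.014 m and z of cup_largest in the frame of tile1 between 0.002 and 0.01 m) or (horizontal distance between pot and tile4 below 0.22 m and horizontal distance between cup_small and tile1 below 0.014 m and z of cup_small in the frame of tile1 between 0.002 and 0.01 m and horizontal distance between cup_medium and tile2 below 0.014 m and z of cup_medium in the frame of tile2 between 0.002 and 0.01 m and horizontal distance between cup_large and tile3 below 0.014 m and z of cup_large in the frame of tile3 between 0.002 and 0.01 m and horizontal distance between cup_largest and tile4 below 0.014 m and z of cup_largest in the frame of tile4 between 0.002 and 0.01 m)) and angle between each of cup_small, cup_medium, cup_large, cup_largest's own z axis and vertical below 0.12 rad and linear speed of each of cup_small, cup_medium, cup_large, cup_largest below 0.02 m/s); the robot touches nothing.
It fails at once if the bottle is shifted by more than 25 mm (distance of bottle from where it was at the start of the episode above 0.025 m).
It fails at once if the bottle is tipped (angle between bottle's own z axis and vertical above 0.25 rad).
It also fails if it takes over 112 s, if anything falls off the work surface, if the arm or the gripper's body presses on something with over 40 N, if the wrist force passes 120 N, or if a joint passes its speed limit or range.

ROBOT

A 6-joint arm with a two-finger parallel gripper is mounted at the origin on the work surface. World frame = base frame: x ahead of the robot, y to its left, z up, the work surface at z = 0. Lengths are in m, angles in rad, forces in N, time in s.
With the tool pointing down it reaches from about 0.35 to 0.85 m from the base axis. Payload 8.1 kg.
Tool frame: the origin (TCP) lies on the centre line of the jaws, within the pads' length; the fingertips stand 17 mm ahead of it and the grasp point (between the pads) lies 2 mm behind it; z points along the fingers, y is the line along which they close (so a half turn about z gives the same grasp; the last joint's range is limited). The gripper opens to 93 mm and grips with 3 to 60 N. Pads are 15 mm wide; open, the fingers measure 128 mm over their backs; the gripper's body (75 mm by 188 mm) begins 65 mm behind the grasp point.
Start: joints at [1.04, 0.13, 1.488, -0, 1.523, -0.085], TCP at [0.259, 0.541, 0.236] pointing down, gripper open.
Joint ranges: [-2.96, 2.96], [-0.89, 2.26], [0.02, 2.5], [-1.34, 4.48], [0, 2.73], [-2.66, 2.66]. Speed limits (rad/s): [2.39, 2.39, 2.79, 3.14, 3.14, 3.14].

INTERFACE

Orientations are given as a rotation vector (axis times angle).
In Python, from plant import status, eyes, robot gives the robot as it stands. The module is installed in compiled form; this text tells all that it offers.
- The arm moves only by the tool servo_tool, never from a script. Its argument "plan" is text: rows parted by semicolons, each of 4 numbers parted by spaces: the shift along the tool's x, y, z in m, then the turn about the tool's z in degrees. A call has 1 to 12 rows; each row is the pose to reach, as a shift and turn from the pose commanded when the call began, along the tool's axes at that moment; what a row does not reach only later rows make up. A row lasts 1/12 s, in which the tool goes at most 41.7 mm and 7.16 degrees, less where a joint would pass 70% of its speed; a pose out of reach is approached as far as the arm can. A call with a gripper value outside its range is refused whole. "grip" is the closure, from -1 (fully open) to 1 (shut), set as the call begins (left out, the last holds). The fingers move at their own pace and stop on an object; "grip_force" is the grip in N (left out, the last holds). Time passes only in rows, so rows that repeat a pose let the fingers close. It gives the time, the measured TCP pose, the force, the opening and the grip force at its end, in the units of the state.
- status.read_state(): the state, without advancing time (a new reading comes with each control period).
- eyes.read_camera(name): name is "scene" or "top"; returns a dict with "image" (400x640x3 uint8, blue, green, red), "fovy" (degrees; the focal length in pixels is half the picture's height over the tangent of half this angle, whatever the lens; pixels are square), "cx", "cy" (the principal point, pixels), "world_from_camera" (4x4, takes a point from camera to world coordinates). Camera axes: x right, y down, z forward; pixel columns grow to the right and rows downward; lengths in m; the calibration is good to about 2 mm. A picture is of the moment at which its call begins. There is no depth.
- robot.close_job(): hands the job in; it is judged then, once.
The state is a dict: "t": time; "q": joint angles; "dq": joint speeds; "joint_torque": joint torques, N m; "tool_pos": TCP position; "orientation": TCP orientation; "force": force on the tool from outside, world axes, zero at the start; "wrist_torque": the same for the moment, N m; "opening": finger opening in m; "gripper_force": force on a finger pad.
Only numpy, scipy, OpenCV 4.12 (cv2) and the standard library are available. Lean on these libraries where they do the work, as an engineer would, in place of code of your own. Each camera call takes 0.05 s, during which the arm holds its last target. There are 200 camera calls.

## Working session

There is one attempt and no reset: what is moved stays moved. The work goes in short steps, Python scripts to look and compute and a tool call to move; the robot and the scene stay as the last step left them, time stands still between calls to the robot, and variables do not carry over. Pictures are saved under pics/ and viewed, at most 14 in all, crops included, and the job is handed in when it is done.

Besides the shell and the picture viewer there is one more tool, called after "Request:" as name(argument=value, ...) on one line, values as JSON. servo_tool: Moves the arm, as the interface text tells. Its arguments: {"type":"object","properties":{"plan":{"type":"string"},"grip":{"type":"number"},"grip_force":{"type":"number"}},"required":["plan"]}

```bash
mkdir -p pics
python3 - <<'E'
from plant import status, eyes
import cv2,pickle
d={}
for n in("scene","top"):
    c=eyes.read_camera(n);d[n]=c;cv2.imwrite(f"pics/{n}0.png",c["image"]);print(n,c["fovy"],c["cx"],c["cy"],c["world_from_camera"].round(3).tolist())
pickle.dump(d,open("cam0.pkl","wb"))
s=status.read_state();print(s)
E
```

```text
scene 56.18379265562987 324.08461086464166 202.33765836887036 [[0.555, 0.471, -0.686, 1.095], [0.832, -0.311, 0.46, -0.334], [0.003, -0.826, -0.564, 0.533], [0.0, 0.0, 0.0, 1.0]]
top 51.20222923056414 315.68847884324913 202.24711092385593 [[0.004, -0.991, 0.131, 0.411], [-1.0, -0.002, 0.015, 0.028], [-0.015, -0.131, -0.991, 0.968], [0.0, 0.0, 0.0, 1.0]]
{'t': 0.1, 'q': array([ 1.03959102e+00,  1.31064724e-01,  1.48915096e+00,  2.84141731e-06,
        1.52299738e+00, -8.53893336e-02]), 'dq': array([-1.51949913e-04, -1.48229709e-03, -1.05229553e-03, -1.04072030e-03,
        8.12016539e-05, -1.15678593e-04]), 'joint_torque': array([ 5.49087617e-04, -5.61333990e+01, -4.93098092e+01,  7.68760568e-02,
        2.90470873e-02, -5.23310018e-05]), 'tool_pos': array([0.2584483 , 0.54095747, 0.23471548]), 'orientation': array([-6.94391890e-01, -3.06338249e+00,  2.42359514e-03]), 'force': array([-0.85859403,  0.90739377,  0.30837613]), 'wrist_torque': array([ 0.01938824, -0.03552272, -0.04151322]), 'gripper_force': 0.0, 'opening': 0.09327905359378645}
```

View pics/scene0.png

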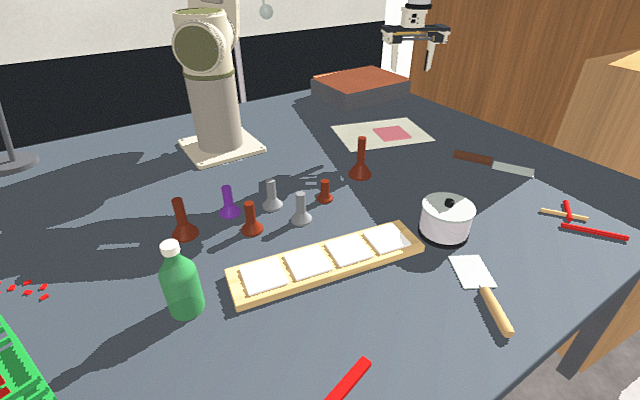

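View pics/top0.png

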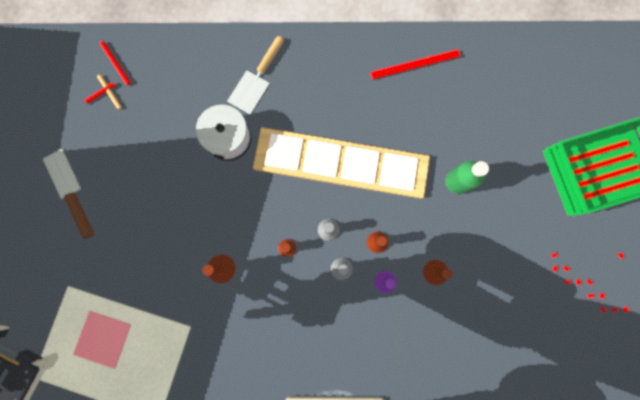

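The scene view shows the pot at (447,218) and the bottle at (182,282). The brown cups are at (182,220), (251,220), (325,192) and (360,160). In the top view they are at (436,271), (377,241), (287,247) and (221,268), and the tiles run from (284,152) to (399,172). I'll enlarge crops to measure them.

Run:
```python
import cv2,pickle
d=pickle.load(open("cam0.pkl","rb"))
t=d["top"]["image"][120:300,190:500];cv2.imwrite("pics/tc.png",cv2.resize(t,(775,450),interpolation=cv2.INTER_CUBIC))
s=d["scene"]["image"][125:325,150:450];cv2.imwrite("pics/sc.png",cv2.resize(s,(800,533),interpolation=cv2.INTER_CUBIC))
```

```text
(no output)
```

View pics/tc.png

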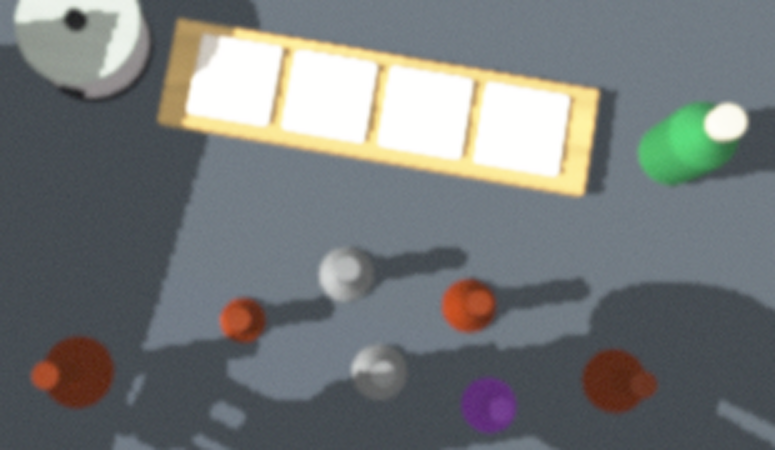

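View pics/sc.png

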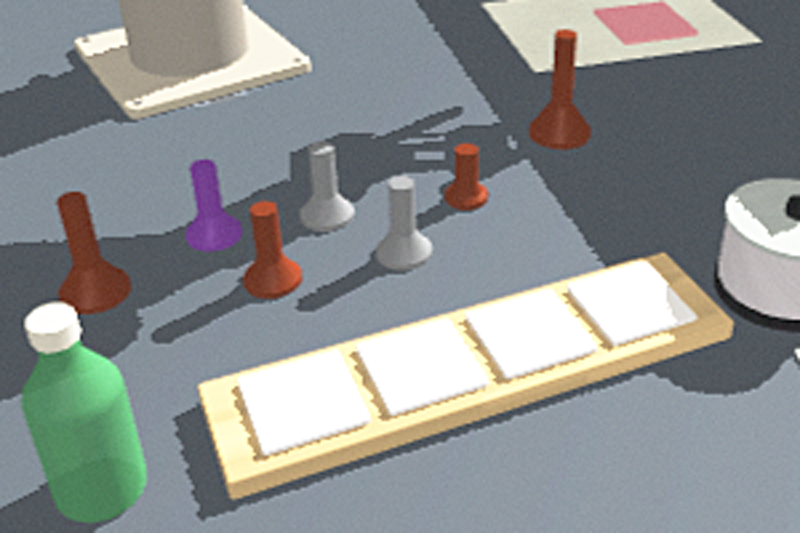

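```bash
cat > h.py <<'E'
import numpy as np,cv2
def K(c):
    f=200/np.tan(np.radians(c["fovy"]/2));return np.array([[f,0,c["cx"]],[0,f,c["cy"]],[0,0,1]])
def pt(c,u,v,z):
    T=c["world_from_camera"];r=T[:3,:3]@np.linalg.solve(K(c),[u,v,1]);return T[:3,3]+r*(z-T[2,3])/r[2]
def px(c,p):
    T=c["world_from_camera"];q=K(c)@(T[:3,:3].T@(np.array(p)-T[:3,3]));return q[:2]/q[2]
E
python3 - <<'E'
import pickle,numpy as np
from h import *
d=pickle.load(open("cam0.pkl","rb"));T=d["top"];S=d["scene"]
t=lambda u,v,z:pt(T,190+u/2.5,120+v/2.5,z).round(4)
s=lambda u,v,z:pt(S,150+u/(8/3),125+v/(8/3),z).round(4)
for n,a,b in[("t4",(236,80),(630,302)),("t3",(329,96),(529,333)),("t2",(426,112),(421,366)),("t1",(521,128),(303,402))]:print(n,t(*a,.024),s(*b,.024))
# foot centres (approx outline centres), stem tops
for n,f,top,stop,h in[("largest",(78,372),(45,375),(566,35),.115),("small",(243,320),(238,319),(467,150),.055),("medium",(469,306),(478,302),(264,210),.075),("large",(614,381),(642,384),(72,198),.095)]:
    print(n,"foot",t(*f,.003),"top",t(*top,h),"scene top",s(*stop,h))
print("bottle cap",t(726,122,.15),s(52,318,.15),"pot",t(75,18,.09))
print("grey/purple",t(347,268,.075),t(380,370,.075),t(500,408,.075))
r=lambda u,v:pt(T,u,v,0)
for w,x,y in[("largest",78,372),("large",614,381)]:print(w,np.linalg.norm(t(x-(35 if w=="largest" else 32),y,0)-t(x+(35 if w=="largest" else 32),y,0)))
E
```

```text
t4 [0.6524 0.1158 0.024 ] [0.6612 0.1155 0.024 ]
t3 [0.6373 0.0294 0.024 ] [0.6465 0.0268 0.024 ]
t2 [ 0.6223 -0.0601  0.024 ] [ 0.6318 -0.0606  0.024 ]
t1 [ 0.6074 -0.1472  0.024 ] [ 0.617  -0.1485  0.024 ]
largest foot [0.3833 0.2589 0.003 ] top [0.3839 0.2589 0.115 ] scene top [0.3936 0.2569 0.115 ]
small foot [0.4313 0.1081 0.003 ] top [0.431  0.1081 0.055 ] scene top [0.4398 0.1085 0.055 ]
medium foot [ 0.445  -0.0998  0.003 ] top [ 0.4458 -0.098   0.075 ] scene top [ 0.4547 -0.0986  0.075 ]
large foot [ 0.3775 -0.2304  0.003 ] top [ 0.3784 -0.2286  0.095 ] scene top [ 0.3845 -0.2274  0.095 ]
bottle cap [ 0.5862 -0.2864  0.15  ] [ 0.5939 -0.2861  0.15  ] pot [0.6909 0.2512 0.09  ]
grey/purple [0.4744 0.0135 0.075 ] [ 0.3882 -0.0144  0.075 ] [ 0.3572 -0.115   0.075 ]
largest 0.06460069659067152
large 0.058100774521515616
```

```bash
cat >> h.py <<'E'
from scipy.spatial.transform import Rotation as Rn
def go(x,y,z,yaw=-9.6):
    "shift in tool axes and turn (deg) to bring the TCP to x,y,z with tool y at world angle yaw (mod 180)"
    from plant import status
    s=status.read_state();R=Rn.from_rotvec(s["orientation"]).as_matrix()
    cur=np.degrees(np.arctan2(R[1,1],R[0,1]));turn=-((yaw-cur+90)%180-90)
    print("t",round(s["t"],2),"tcp",s["tool_pos"].round(4),"yaw",cur.round(1),"zaxis",R[:,2].round(4),"F",s["force"].round(1),"open",round(s["opening"],4),
      "\n shift",(R.T@(np.array([x,y,z])-s["tool_pos"])).round(4),"turn",round(turn,1))
E
python3 -c "
from h import *
go(.4355,.108,.15)"
```

```text
t 0.1 tcp [0.2584 0.541  0.2347] yaw 64.5 zaxis [-8.0e-04 -1.4e-03 -1.0e+00] F [-0.9  0.9  0.3] open 0.0933 
 shift [-0.3464 -0.3142  0.0852] turn 74.1
```

Request:
servo_tool(plan="-0.03 -0.027 0 7;-0.06 -0.055 0 14;-0.09 -0.082 0 21;-0.12 -0.109 0 28;-0.15 -0.136 0 35;-0.18 -0.164 0 42;-0.21 -0.191 0 49;-0.24 -0.218 0 56;-0.275 -0.25 0 63;-0.31 -0.282 0.03 70;-0.3464 -0.3142 0.06 74.1;-0.3464 -0.3142 0.085 74.1", grip=-1)

```text
t: 1.1
tool_pos: [0.436, 0.1115, 0.1613]
orientation: [2.404, 2.017, 0.007]
force: [1.4, 1.1, -0.2]
opening: 0.093
gripper_force: 0.0
```

Run:
```python
from h import *
from plant import eyes
import pickle
go(.4355,.108,.15)
d={n:eyes.read_camera(n) for n in("scene","top")};pickle.dump(d,open("cam1.pkl","wb"))
from plant import status
s=status.read_state();R=Rn.from_rotvec(s["orientation"]).as_matrix();p=s["tool_pos"]
ims=[]
for n,sz in(("scene",90),("top",90)):
    c=d[n];tip=p+R[:,2]*.017;print(n,px(c,tip),px(c,tip+R[:,1]*.0466),px(c,tip-R[:,1]*.0466))
    u,v=px(c,p).astype(int);print("crop org",u-65,v-75);ims.append(cv2.resize(c["image"][v-75:v+75,u-65:u+65],(390,450),interpolation=cv2.INTER_CUBIC))
cv2.imwrite("pics/c1.png",np.hstack(ims))
```

```text
t 1.1 tcp [0.436  0.1115 0.1613] yaw -10.0 zaxis [ 5.9e-03  1.0e-04 -1.0e+00] F [ 1.4  1.1 -0.2] open 0.093 
 shift [-0.0036  0.      0.0113] turn -0.4
scene [323.81629958 149.62311479] [332.11638668 158.23534019] [316.14819864 141.66664242]
crop org 258 68
top [280.44795364 246.85937467] [284.81967341 223.79861355] [276.00987734 270.27016557]
crop org 214 171
```

View pics/c1.png

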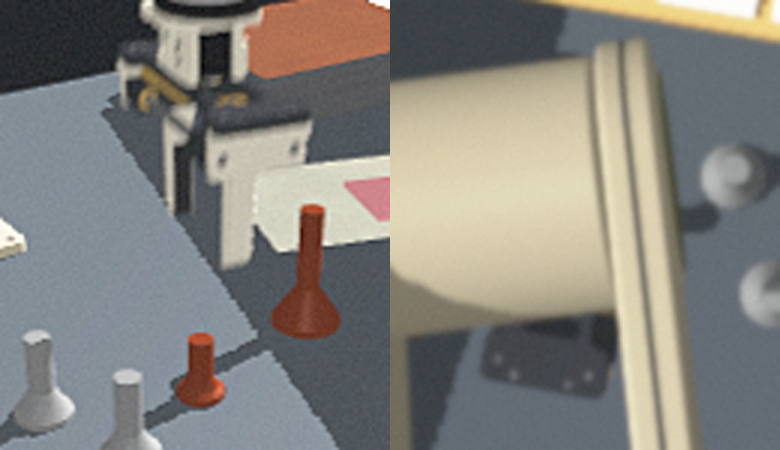

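The arm hides the gripper from the top camera here, and it was still moving when the pictures were taken. I'll settle it and lower the open jaws around the small cup, so I can compare them directly in the scene view.

Request:
servo_tool(plan="-0.004 0.004 0.04 0;-0.004 0.004 0.08 0;-0.004 0.004 0.08 0;-0.004 0.004 0.08 0;-0.004 0.004 0.08 0;-0.004 0.004 0.08 0")

```text
t: 1.7
tool_pos: [0.4387, 0.1103, 0.0824]
orientation: [2.398, 2.026, 0.006]
force: [1.0, -0.7, 0.3]
opening: 0.0934
gripper_force: 0.0
```

```bash
cat > look.py <<'E'
import sys
from h import *
from plant import eyes,status
c=eyes.read_camera("scene");name,x0,y0,x1,y1,k=sys.argv[1],*map(int,sys.argv[2:7])
s=status.read_state();R=Rn.from_rotvec(s["orientation"]).as_matrix();p=s["tool_pos"]
print("tcp",p.round(4),"open",s["opening"].__round__(4),"F",s["force"].round(1))
for a in(-.064,0,.064):print("tip",a,px(c,p+R[:,2]*.017+R[:,1]*a).round(1))
cv2.imwrite(f"pics/{name}.png",cv2.resize(c["image"][y0:y1,x0:x1],None,fx=k,fy=k,interpolation=cv2.INTER_CUBIC))
E
python3 look.py c2 260 110 400 220 5; python3 -c "
from h import *
go(.4355,.108,.15)"
```

```text
tcp [0.4387 0.1102 0.0824] open 0.093 F [-0.  -0.2  0.3]
tip -0.064 [315.3 165.8]
tip 0 [325.5 177.3]
tip 0.064 [336.9 190. ]
t 1.75 tcp [0.4387 0.1102 0.0824] yaw -9.6 zaxis [ 4.6e-03  6.0e-04 -1.0e+00] F [-0.  -0.2  0.3] open 0.093 
 shift [-0.0026 -0.0025 -0.0676] turn -0.0
```

View pics/c2.png

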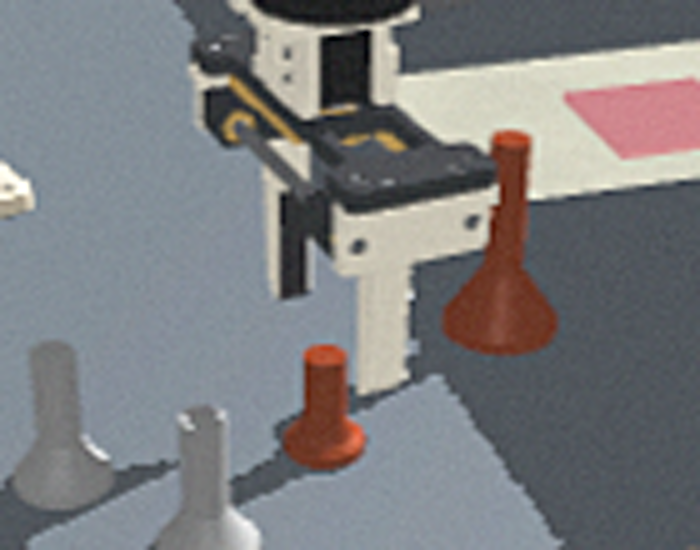

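Run:
```python
from h import *
import pickle
S=pickle.load(open("cam0.pkl","rb"))["scene"]
print(pt(S,325,181,.055).round(4), pt(S,260+292/5,110+298/5,.0654).round(4),pt(S,336.8,187.6,.0654).round(4))
go(.4398,.109,.042)
```

```text
[0.4386 0.1089 0.055 ] [0.3973 0.1164 0.0654] [0.493  0.1057 0.0654]
t 1.75 tcp [0.4387 0.1102 0.0824] yaw -9.6 zaxis [ 4.6e-03  6.0e-04 -1.0e+00] F [-0.  -0.2  0.3] open 0.093 
 shift [-0.0011  0.0011  0.0404] turn -0.0
```

Request:
servo_tool(plan="-0.0015 0.001 0.02 0;-0.0015 0.001 0.04 0;-0.0015 0.001 0.04 0;-0.0015 0.001 0.04 0;-0.0015 0.001 0.04 0")

```text
t: 2.17
tool_pos: [0.4386, 0.1081, 0.0412]
orientation: [2.399, 2.026, 0.003]
force: [-0.6, -0.1, 0.1]
opening: 0.093
gripper_force: 0.0
```

Request:
servo_tool(plan="0 0 0 0;0 0 0 0;0 0 0 0;0 0 0 0;0 0 0 0;0 0 0 0;0 0 0 0;0 0 0 0", grip=1, grip_force=15)

```text
t: 2.83
tool_pos: [0.4374, 0.1078, 0.0394]
orientation: [-2.4, -2.027, 0.0]
force: [0.2, -0.2, -0.5]
opening: 0.0442
gripper_force: 0.0
```

```bash
python3 look.py c3 260 110 400 220 5; python3 -c "
from h import *
go(.617,-.1485,.15)"
```

```text
tcp [0.4374 0.1078 0.0393] open 0.0402 F [ 0.1 -0.4  0.8]
tip -0.064 [314.4 180. ]
tip 0 [324.3 192.1]
tip 0.064 [335.3 205.4]
t 2.88 tcp [0.4374 0.1078 0.0393] yaw -9.6 zaxis [-1.e-04 -0.e+00 -1.e+00] F [ 0.1 -0.4  0.8] open 0.0402 
 shift [-0.2226  0.22   -0.1107] turn -0.0
```

View pics/c3.png

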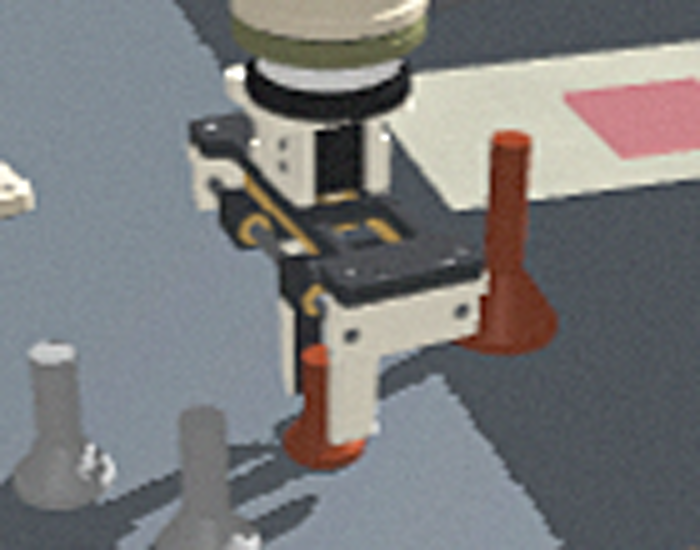

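The jaws are still closing at 40 mm, and the small cup's stem at crop (318,380) lies between them.

Request:
servo_tool(plan="0 0 0 0;0 0 0 0;0 0 0 0;0 0 0 0;0 0 0 0;0 0 0 0")

```text
t: 3.38
tool_pos: [0.4374, 0.1079, 0.0394]
orientation: [-2.4, -2.027, 0.0]
force: [-0.7, 0.4, 0.0]
opening: 0.0206
gripper_force: 15.0
```

Request:
servo_tool(plan="0 0 -0.03 0;0 0 -0.06 0;0 0 -0.09 0;0 0 -0.12 0;0 0 -0.12 0;0 0 -0.12 0")

```text
t: 3.88
tool_pos: [0.4391, 0.1081, 0.1617]
orientation: [2.398, 2.025, 0.006]
force: [0.2, 0.0, -1.0]
opening: 0.0207
gripper_force: 15.0
```

```bash
python3 look.py c4 250 80 410 190 5; python3 -c "
from h import *
go(.617,-.1485,.16)"
```

```text
tcp [0.4378 0.1079 0.1597] open 0.0213 F [ 0.8 -0.4 -1.3]
tip -0.064 [314.  138.1]
tip 0 [324.6 148.7]
tip 0.064 [336.5 160.5]
t 3.93 tcp [0.4378 0.1079 0.1597] yaw -9.6 zaxis [ 1.4e-03  2.0e-04 -1.0e+00] F [ 0.8 -0.4 -1.3] open 0.0213 
 shift [-2.228e-01  2.196e-01 -1.000e-04] turn -0.0
```

View pics/c4.png

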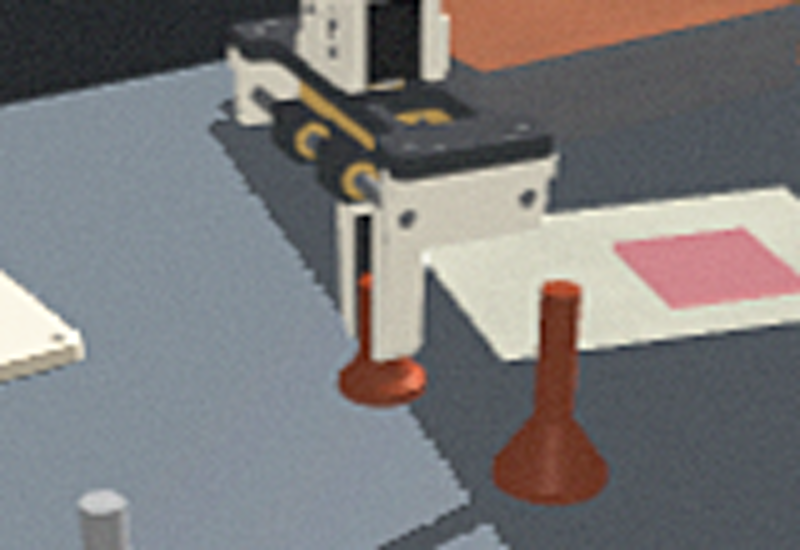

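The small cup is held upright (opening 21 mm). I'm carrying it to tile1, at the bottle end.

Request:
servo_tool(plan="-0.019 0.018 0 0;-0.038 0.036 0 0;-0.058 0.055 0 0;-0.078 0.074 0 0;-0.098 0.093 0 0;-0.118 0.112 0 0;-0.138 0.132 0 0;-0.158 0.152 0 0;-0.178 0.172 0 0;-0.198 0.192 0 0;-0.223 0.217 0 0;-0.223 0.217 0 0")

```text
t: 4.93
tool_pos: [0.6144, -0.1527, 0.1555]
orientation: [-2.402, -2.022, 0.005]
force: [-0.2, -0.0, -0.2]
opening: 0.0211
gripper_force: 15.0
```

Request:
servo_tool(plan="0 0 0 0;0 0 0 0;0 0 0 0")

```text
t: 5.18
tool_pos: [0.613, -0.1473, 0.1582]
orientation: [-2.398, -2.026, 0.001]
force: [-0.1, 0.9, -0.7]
opening: 0.0209
gripper_force: 15.0
```

```bash
python3 -c "
from h import *
go(.6148,-.149,.065)"
```

```text
t 5.18 tcp [ 0.613  -0.1473  0.1582] yaw -9.6 zaxis [-2.e-03  9.e-04 -1.e+00] F [-0.1  0.9 -0.7] open 0.0209 
 shift [-0.0015  0.0022  0.0932] turn -0.0
```

Request:
servo_tool(plan="-0.001 0.002 0.03 0;-0.001 0.002 0.06 0;-0.001 0.002 0.08 0;-0.001 0.002 0.088 0;-0.001 0.002 0.09 0;-0.001 0.002 0.09 0;-0.001 0.002 0.09 0")

```text
t: 5.77
tool_pos: [0.6169, -0.1497, 0.0714]
orientation: [2.398, 2.026, 0.002]
force: [-0.3, 0.8, 0.2]
opening: 0.0209
gripper_force: 15.0
```

```bash
python3 look.py c5 190 190 350 310 5; python3 -c "
from h import *
go(.6148,-.149,.064)"
```

```text
tcp [ 0.6172 -0.1498  0.0717] open 0.021 F [ 0.4  0.4 -0.4]
tip -0.064 [252.3 243.1]
tip 0 [261.5 264. ]
tip 0.064 [272.2 288.2]
t 5.82 tcp [ 0.6172 -0.1498  0.0717] yaw -9.6 zaxis [ 0.0032 -0.001  -1.    ] F [ 0.4  0.4 -0.4] open 0.021 
 shift [ 0.0004 -0.0025  0.0077] turn -0.0
```

View pics/c5.png

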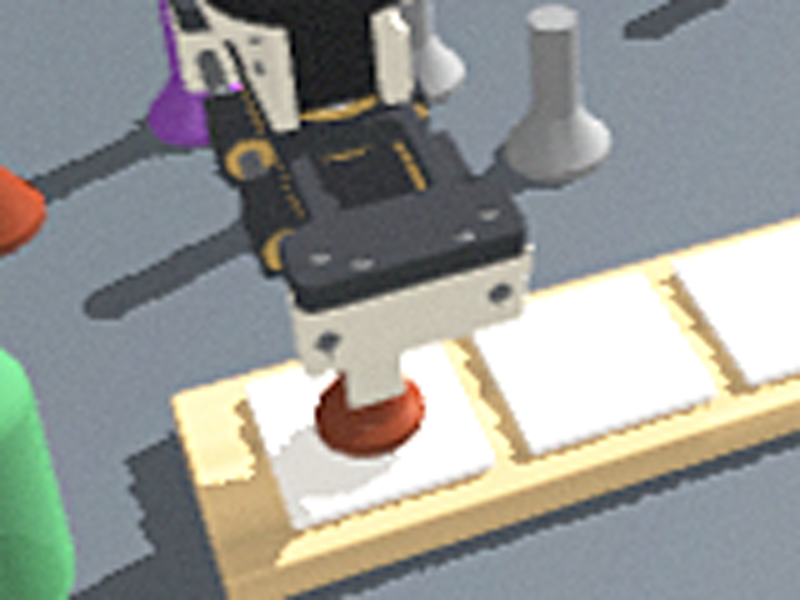

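The foot centre is at crop (370,418), about 7 mm above the tile, and the tile centre is at (370,432). So it will land centred. I'm lowering it and letting go.

Request:
servo_tool(plan="0 0 0.004 0;0 0 0.0075 0;0 0 0.0075 0;0 0 0.0075 0")

```text
t: 6.15
tool_pos: [0.6169, -0.15, 0.0629]
orientation: [2.399, 2.025, 0.002]
force: [3.4, -1.1, 4.0]
opening: 0.0213
gripper_force: 15.0
```

Request:
servo_tool(plan="0 0 0 0;0 0 0 0;0 0 0 0;0 0 0 0;0 0 0 0", grip=-0.1)

```text
t: 6.57
tool_pos: [0.6155, -0.1496, 0.0615]
orientation: [-2.4, -2.026, 0.001]
force: [-0.1, -0.4, 0.5]
opening: 0.0488
gripper_force: 0.0
```

Request:
servo_tool(plan="0 0 -0.02 0;0 0 -0.04 0;0 0 -0.07 0;0 0 -0.1 0;0 0 -0.1 0;0 0 -0.1 0;0 0 -0.1 0")

```text
t: 7.15
tool_pos: [0.6156, -0.1496, 0.1615]
orientation: [-2.4, -2.027, 0.0]
force: [-0.2, 0.8, -0.5]
opening: 0.0515
gripper_force: 0.0
```

```bash
python3 -c "
from h import *
go(.4515,-.0985,.14)"
```

```text
t 7.15 tcp [ 0.6156 -0.1496  0.1615] yaw -9.6 zaxis [-3.e-04  1.e-04 -1.e+00] F [-0.2  0.8 -0.5] open 0.0515 
 shift [ 0.0229 -0.1703  0.0215] turn -0.0
```

Request:
servo_tool(plan="0.003 -0.025 0 0;0.007 -0.05 0 0;0.01 -0.075 0 0;0.013 -0.1 0 0;0.017 -0.125 0 0;0.02 -0.15 0 0;0.023 -0.17 0 0;0.023 -0.17 0 0;0.023 -0.17 0 0;0.023 -0.17 0 0")

```text
t: 7.98
tool_pos: [0.4521, -0.0986, 0.1612]
orientation: [-2.4, -2.026, 0.001]
force: [-0.1, -0.2, -0.3]
opening: 0.0508
gripper_force: 0.0
```

```bash
python3 look.py c6 150 120 310 240 5; python3 -c "
from h import *
go(.4517,-.0987,.055)"
```

```text
tcp [ 0.4524 -0.0986  0.1614] open 0.0513 F [-0.7  0.2  0.3]
tip -0.064 [237.5 161.8]
tip 0 [244.8 175.4]
tip 0.064 [253.1 190.8]
t 8.03 tcp [ 0.4524 -0.0986  0.1614] yaw -9.6 zaxis [-5.e-04  2.e-04 -1.e+00] F [-0.7  0.2  0.3] open 0.0513 
 shift [-0.0002 -0.0006  0.1064] turn -0.0
```

View pics/c6.png

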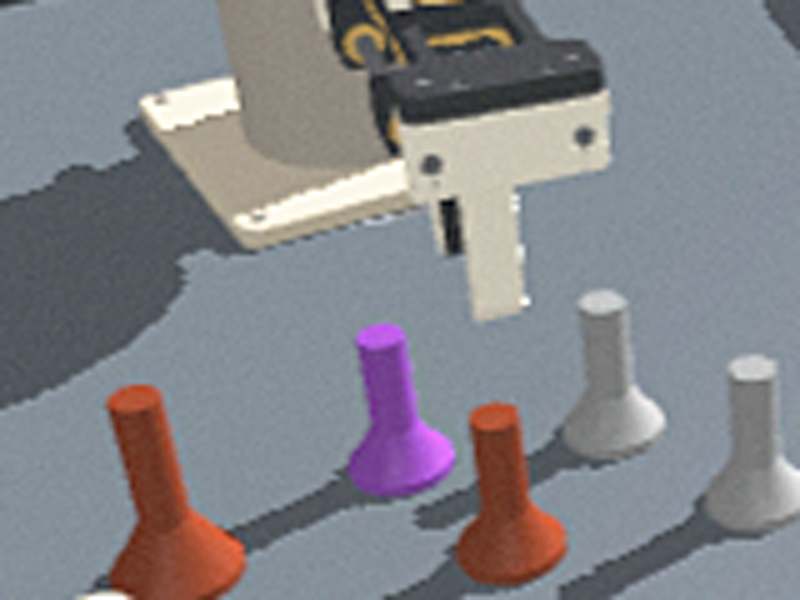

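The medium cup's stem top at crop (494,412) agrees with the earlier fix, and the purple cup at (381,335) is clear of the path. Descending.

Request:
servo_tool(plan="0 -0.0005 0.03 0;0 -0.0005 0.06 0;0 -0.0005 0.085 0;0 -0.0005 0.104 0;0 -0.0005 0.106 0;0 -0.0005 0.106 0;0 -0.0005 0.106 0")

```text
t: 8.62
tool_pos: [0.4525, -0.0987, 0.0567]
orientation: [2.4, 2.026, 0.0]
force: [0.5, -1.0, 0.7]
opening: 0.0514
gripper_force: 0.0
```

Request:
servo_tool(plan="0 0 0 0;0 0 0 0;0 0 0 0;0 0 0 0;0 0 0 0;0 0 0 0;0 0 0 0;0 0 0 0", grip=1)

```text
t: 9.28
tool_pos: [0.4518, -0.0985, 0.0563]
orientation: [2.4, 2.027, 0.0]
force: [-2.6, 0.6, 6.0]
opening: 0.0213
gripper_force: 15.0
```

Request:
servo_tool(plan="0 0 -0.03 0;0 0 -0.06 0;0 0 -0.09 0;0 0 -0.12 0;0 0 -0.12 0;0 0 -0.12 0;0 0 -0.12 0")

```text
t: 9.87
tool_pos: [0.4512, -0.0983, 0.1751]
orientation: [-2.4, -2.026, 0.001]
force: [0.2, 0.3, -1.1]
opening: 0.0212
gripper_force: 15.0
```

```bash
python3 -c "
from h import *
go(.632,-.061,.175)"
```

```text
t 9.87 tcp [ 0.4512 -0.0983  0.1751] yaw -9.6 zaxis [-7.e-04  2.e-04 -1.e+00] F [ 0.2  0.3 -1.1] open 0.0212 
 shift [ 0.0671  0.172  -0.    ] turn -0.0
```

Request:
servo_tool(plan="0.01 0.025 0 0;0.02 0.05 0 0;0.03 0.075 0 0;0.039 0.1 0 0;0.049 0.125 0 0;0.058 0.15 0 0;0.067 0.172 0 0;0.067 0.172 0 0;0.067 0.172 0 0;0.067 0.172 0 0")

```text
t: 10.7
tool_pos: [0.6309, -0.0611, 0.1737]
orientation: [-2.398, -2.025, 0.004]
force: [-0.0, 0.1, 0.4]
opening: 0.0209
gripper_force: 15.0
```

```bash
python3 -c "
from h import *
go(.632,-.061,.0805)"
```

```text
t 10.7 tcp [ 0.6309 -0.0611  0.1737] yaw -9.6 zaxis [-3.8e-03  5.0e-04 -1.0e+00] F [-0.   0.1  0.4] open 0.0209 
 shift [0.0003 0.0015 0.0932] turn -0.0
```

Request:
servo_tool(plan="0 0.001 0.03 0;0 0.001 0.06 0;0 0.001 0.08 0;0 0.001 0.088 0;0 0.001 0.09 0;0 0.001 0.09 0;0 0.001 0.09 0;0 0.001 0.09 0")

```text
t: 11.37
tool_pos: [0.6347, -0.0617, 0.0882]
orientation: [2.398, 2.025, 0.003]
force: [0.2, -0.2, -0.6]
opening: 0.0211
gripper_force: 15.0
```

```bash
python3 look.py c7 220 170 380 290 5; python3 -c "
from h import *
go(.632,-.061,.0803)"
```

```text
tcp [ 0.6346 -0.0616  0.0881] open 0.0211 F [-0.   0.8 -0.6]
tip -0.064 [295.7 225.7]
tip 0 [307.7 244.8]
tip 0.064 [321.4 266.9]
t 11.42 tcp [ 0.6346 -0.0616  0.0881] yaw -9.6 zaxis [ 3.2e-03 -6.0e-04 -1.0e+00] F [-0.   0.8 -0.6] open 0.0211 
 shift [ 0.0002 -0.0027  0.0078] turn -0.0
```

View pics/c7.png

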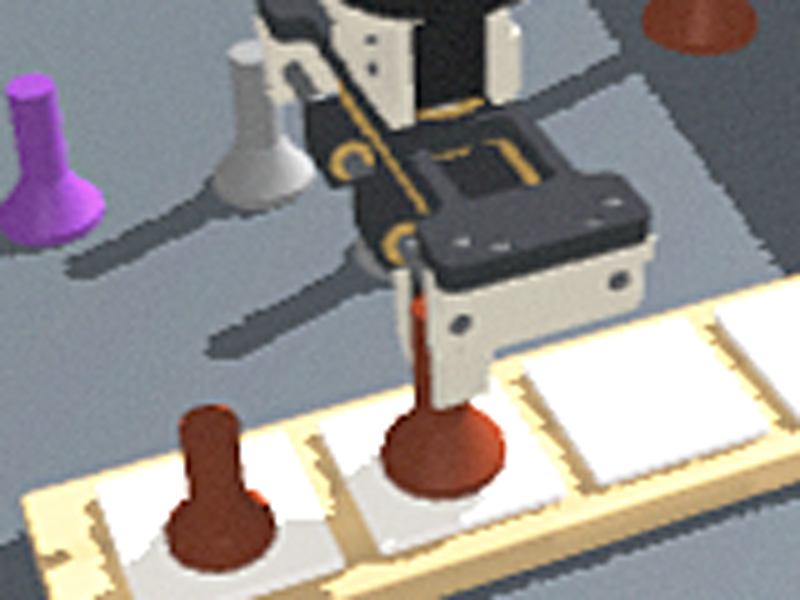

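The small cup stands centred on tile1, with its foot at (220,525) against a tile centre of (219,522). The medium cup is over the centre of tile2 at (445,462).

Request:
servo_tool(plan="0 -0.002 0.004 0;0 -0.002 0.0075 0;0 -0.002 0.0075 0;0 -0.002 0.0075 0")

```text
t: 11.75
tool_pos: [0.6322, -0.0611, 0.0795]
orientation: [2.399, 2.026, 0.002]
force: [-0.1, -0.2, 4.6]
opening: 0.0209
gripper_force: 15.0
```

Request:
servo_tool(plan="0 0 0 0;0 0 0 0;0 0 0 0;0 0 0 0;0 0 0 0", grip=-0.1)

```text
t: 12.17
tool_pos: [0.6311, -0.061, 0.078]
orientation: [-2.4, -2.027, 0.001]
force: [-0.5, -0.4, -0.9]
opening: 0.0487
gripper_force: 0.0
```

Request:
servo_tool(plan="0 0 -0.02 0;0 0 -0.04 0;0 0 -0.07 0;0 0 -0.1 0;0 0 -0.13 0;0 0 -0.13 0;0 0 -0.13 0;0 0 -0.13 0")

```text
t: 12.83
tool_pos: [0.6312, -0.061, 0.2079]
orientation: [-2.4, -2.027, 0.0]
force: [-0.3, 0.3, -0.6]
opening: 0.0514
gripper_force: 0.0
```

```bash
python3 -c "
from h import *
go(.3838,-.229,.21,-9.6)"
```

```text
t 12.83 tcp [ 0.6312 -0.061   0.2079] yaw -9.6 zaxis [-4.e-04  1.e-04 -1.e+00] F [-0.3  0.3 -0.6] open 0.0514 
 shift [-0.2071 -0.2157 -0.0021] turn -0.0
```

Request:
servo_tool(plan="-0.02 -0.021 0 0;-0.04 -0.042 0 0;-0.06 -0.063 0 0;-0.08 -0.084 0 0;-0.1 -0.105 0 0;-0.12 -0.126 0 0;-0.14 -0.147 0 0;-0.16 -0.168 0 0;-0.18 -0.189 0 0;-0.207 -0.2157 0 0;-0.207 -0.2157 0 0;-0.207 -0.2157 0 0")

```text
t: 13.83
tool_pos: [0.3821, -0.2294, 0.2066]
orientation: [-2.402, -2.021, 0.001]
force: [0.2, 0.1, -0.0]
opening: 0.0513
gripper_force: 0.0
```

Request:
servo_tool(plan="0 0 0 0;0 0 0 0")

```text
t: 14.0
tool_pos: [0.3843, -0.2282, 0.2075]
orientation: [-2.398, -2.027, -0.0]
force: [0.6, -0.3, 0.3]
opening: 0.051
gripper_force: 0.0
```

```bash
python3 look.py c8 120 120 280 240 5; python3 -c "
from h import *
go(.384,-.2288,.07)"
```

```text
tcp [ 0.3845 -0.2281  0.2077] open 0.0516 F [ 0.2 -1.8 -0.4]
tip -0.064 [163.  145.3]
tip 0 [165.9 158.5]
tip 0.064 [169.1 173.6]
t 14.05 tcp [ 0.3845 -0.2281  0.2077] yaw -9.6 zaxis [-8.e-04  1.e-03 -1.e+00] F [ 0.2 -1.8 -0.4] open 0.0516 
 shift [-0.0009 -0.0002  0.1377] turn 0.0
```

View pics/c8.png

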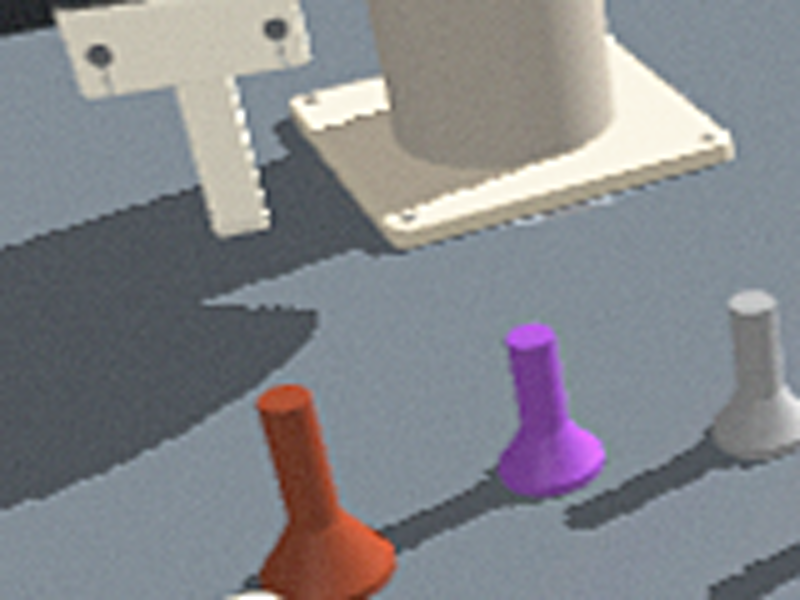

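The large cup's stem top at (286,398) lies on the extended finger axis, so the jaws are aligned.

Request:
servo_tool(plan="0 0 0.03 0;0 0 0.06 0;0 0 0.09 0;0 0 0.115 0;0 0 0.132 0;0 0 0.136 0;0 0 0.136 0;0 0 0.136 0")

```text
t: 14.72
tool_pos: [0.3848, -0.2288, 0.0731]
orientation: [2.399, 2.028, 0.0]
force: [0.0, -0.5, 0.4]
opening: 0.051
gripper_force: 0.0
```

Request:
servo_tool(plan="0 0 0 0;0 0 0 0;0 0 0 0;0 0 0 0;0 0 0 0;0 0 0 0;0 0 0 0;0 0 0 0", grip=1)

```text
t: 15.38
tool_pos: [0.3841, -0.2291, 0.0726]
orientation: [2.4, 2.027, 0.0]
force: [-0.3, 0.1, 0.6]
opening: 0.0211
gripper_force: 15.0
```

Request:
servo_tool(plan="0 0 -0.03 0;0 0 -0.06 0;0 0 -0.09 0;0 0 -0.12 0;0 0 -0.15 0;0 0 -0.15 0;0 0 -0.15 0;0 0 -0.15 0")

```text
t: 16.05
tool_pos: [0.3838, -0.2288, 0.2216]
orientation: [-2.4, -2.026, 0.0]
force: [0.5, 0.5, -1.2]
opening: 0.0212
gripper_force: 15.0
```

```bash
python3 -c "
from h import *
go(.6465,.028,.22)"
```

```text
t 16.05 tcp [ 0.3838 -0.2288  0.2216] yaw -9.6 zaxis [-6.e-04  5.e-04 -1.e+00] F [ 0.5  0.5 -1.2] open 0.0212 
 shift [0.2972 0.216  0.0015] turn -0.0
```

Request:
servo_tool(plan="0.02 0.015 0 0;0.045 0.033 0 0;0.07 0.051 0 0;0.098 0.071 0 0;0.126 0.092 0 0;0.154 0.112 0 0;0.182 0.132 0 0;0.21 0.153 0 0;0.238 0.173 0 0;0.265 0.193 0 0;0.285 0.207 0 0;0.297 0.216 0 0")

```text
t: 17.05
tool_pos: [0.6468, 0.0302, 0.2189]
orientation: [-2.396, -2.027, 0.004]
force: [1.1, -0.5, -0.0]
opening: 0.0211
gripper_force: 15.0
```

Request:
servo_tool(plan="0 0 0 0;0 0 0 0;0 0 0 0;0 0 0 0")

```text
t: 17.38
tool_pos: [0.6458, 0.0268, 0.2215]
orientation: [-2.4, -2.025, 0.002]
force: [0.2, -0.2, -0.4]
opening: 0.0215
gripper_force: 15.0
```

```bash
python3 -c "
from h import *
go(.6465,.028,.104)"
```

```text
t 17.38 tcp [0.6458 0.0268 0.2215] yaw -9.7 zaxis [-1.7e-03 -2.0e-04 -1.0e+00] F [ 0.2 -0.2 -0.4] open 0.0215 
 shift [0.0013 0.0007 0.1175] turn -0.1
```

Request:
servo_tool(plan="0.001 0 0.03 0;0.001 0 0.06 0;0.001 0 0.09 0;0.001 0 0.108 0;0.001 0 0.115 0;0.001 0 0.1165 0;0.001 0 0.1165 0;0.001 0 0.1165 0;0.001 0 0.1165 0")

```text
t: 18.13
tool_pos: [0.6483, 0.0285, 0.1084]
orientation: [2.399, 2.025, 0.004]
force: [0.4, -0.1, -1.6]
opening: 0.0211
gripper_force: 15.0
```

```bash
python3 look.py c9 240 150 400 270 5; python3 -c "
from h import *
go(.6465,.028,.0968)"
```

```text
tcp [0.6482 0.0285 0.1081] open 0.0216 F [ 0.5 -0.8 -0.1]
tip -0.064 [336.6 206.5]
tip 0 [351.  223.8]
tip 0.064 [367.5 243.6]
t 18.18 tcp [0.6482 0.0285 0.1081] yaw -9.6 zaxis [ 3.3e-03 -1.0e-04 -1.0e+00] F [ 0.5 -0.8 -0.1] open 0.0216 
 shift [-0.0008 -0.0016  0.0113] turn -0.0
```

View pics/c9.png

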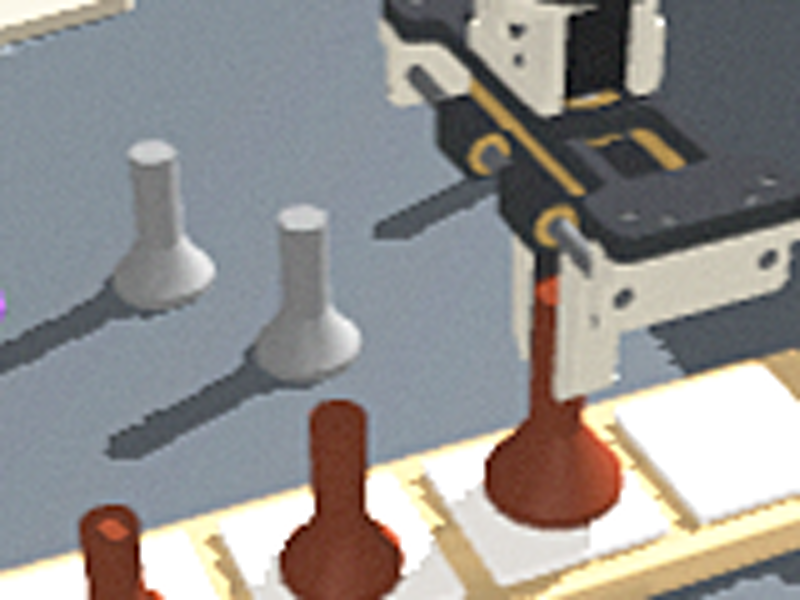

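The large cup's foot is at (553,480), 11 mm up, and tile3's centre is at (549,498). It is centred, so I'm lowering and releasing it.

Request:
servo_tool(plan="0.001 -0.001 0.005 0;0.001 -0.001 0.009 0;0.001 -0.001 0.011 0;0.001 -0.001 0.011 0;0.001 -0.001 0.011 0")

```text
t: 18.6
tool_pos: [0.6467, 0.0299, 0.0962]
orientation: [2.399, 2.026, 0.002]
force: [-2.6, -0.3, 7.4]
opening: 0.0213
gripper_force: 15.0
```

Request:
servo_tool(plan="0 0 0 0;0 0 0 0;0 0 0 0;0 0 0 0;0 0 0 0", grip=-0.1)

```text
t: 19.02
tool_pos: [0.6459, 0.0298, 0.0945]
orientation: [-2.4, -2.027, 0.001]
force: [0.5, 0.3, 0.4]
opening: 0.0486
gripper_force: 0.0
```

Request:
servo_tool(plan="0 0 -0.02 0;0 0 -0.04 0;0 0 -0.07 0;0 0 -0.1 0;0 0 -0.13 0;0 0 -0.13 0;0 0 -0.13 0;0 0 -0.13 0")

```text
t: 19.68
tool_pos: [0.6459, 0.0298, 0.2243]
orientation: [-2.4, -2.027, 0.001]
force: [-0.5, -0.1, -0.2]
opening: 0.0516
gripper_force: 0.0
```

```bash
python3 -c "
from h import *
go(.3905,.2578,.227)"
```

```text
t 19.68 tcp [0.6459 0.0298 0.2243] yaw -9.6 zaxis [-4.e-04  0.e+00 -1.e+00] F [-0.5 -0.1 -0.2] open 0.0516 
 shift [ 0.182  -0.29   -0.0026] turn -0.0
```

Request:
servo_tool(plan="0.012 -0.02 0 0;0.028 -0.045 0 0;0.044 -0.07 0 0;0.061 -0.097 0 0;0.078 -0.124 0 0;0.095 -0.152 0 0;0.113 -0.18 0 0;0.131 -0.208 0 0;0.148 -0.236 0 0;0.164 -0.262 0 0;0.175 -0.279 0 0;0.182 -0.29 0 0")

```text
t: 20.68
tool_pos: [0.3879, 0.2587, 0.2227]
orientation: [-2.398, -2.028, 0.005]
force: [-1.0, -0.6, -0.8]
opening: 0.0512
gripper_force: 0.0
```

Request:
servo_tool(plan="0 0 0 0;0 0 0 0;0 0 0 0;0 0 0 0")

```text
t: 21.02
tool_pos: [0.3911, 0.257, 0.2242]
orientation: [2.401, 2.026, -0.002]
force: [0.2, -0.1, -0.5]
opening: 0.0509
gripper_force: 0.0
```

```bash
python3 look.py c10 300 60 440 190 4; python3 -c "
from h import *
go(.3905,.2578,.085)"
```

```text
tcp [0.3911 0.2571 0.2244] open 0.051 F [-0.   0.  -0.1]
tip -0.064 [352.1  96. ]
tip 0 [363.9 103.7]
tip 0.064 [377.  112.3]
t 21.07 tcp [0.3911 0.2571 0.2244] yaw -9.7 zaxis [-7.e-04 -6.e-04 -1.e+00] F [-0.   0.  -0.1] open 0.051 
 shift [ 0.0007 -0.0007  0.1394] turn -0.1
```

View pics/c10.png

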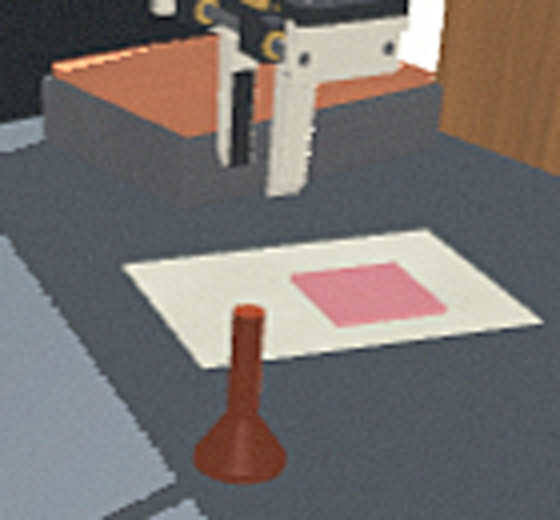

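The largest cup's stem top at (248,310) is below the jaw midpoint at about (260,178), in line with the fingers' lean. Grasping.

Request:
servo_tool(plan="0 0 0.03 0;0 0 0.06 0;0 0 0.09 0;0 0 0.118 0;0 0 0.135 0;0 0 0.139 0;0 0 0.139 0;0 0 0.139 0")

```text
t: 21.73
tool_pos: [0.3915, 0.2578, 0.0868]
orientation: [2.401, 2.026, 0.001]
force: [0.6, 1.1, 0.2]
opening: 0.051
gripper_force: 0.0
```

Request:
servo_tool(plan="0 0 0 0;0 0 0 0;0 0 0 0;0 0 0 0;0 0 0 0;0 0 0 0;0 0 0 0;0 0 0 0", grip=1)

```text
t: 22.4
tool_pos: [0.3909, 0.258, 0.0863]
orientation: [2.4, 2.027, 0.001]
force: [0.0, 0.9, 2.5]
opening: 0.0212
gripper_force: 15.0
```

Request:
servo_tool(plan="0 0 -0.03 0;0 0 -0.06 0;0 0 -0.09 0;0 0 -0.12 0;0 0 -0.15 0;0 0 -0.15 0;0 0 -0.15 0;0 0 -0.15 0")

```text
t: 23.07
tool_pos: [0.3902, 0.2576, 0.2347]
orientation: [-2.4, -2.027, 0.002]
force: [-0.5, 0.3, -1.5]
opening: 0.0209
gripper_force: 15.0
```

```bash
python3 -c "
from h import *
go(.661,.1165,.235)"
```

```text
t 23.07 tcp [0.3902 0.2576 0.2347] yaw -9.6 zaxis [-1.3e-03 -7.0e-04 -1.0e+00] F [-0.5  0.3 -1.5] open 0.0209 
 shift [-0.0937  0.2906 -0.0005] turn -0.0
```

Foot bottom is at 0.148 m, clear of the large cup's top (0.119). Its release TCP height will be 0.0863 + 0.024 = 0.110.

Request:
servo_tool(plan="-0.006 0.02 0 0;-0.014 0.045 0 0;-0.023 0.07 0 0;-0.031 0.097 0 0;-0.04 0.124 0 0;-0.049 0.152 0 0;-0.058 0.18 0 0;-0.067 0.208 0 0;-0.076 0.236 0 0;-0.085 0.262 0 0;-0.09 0.279 0 0;-0.094 0.291 0 0")

```text
t: 24.07
tool_pos: [0.662, 0.1148, 0.232]
orientation: [-2.4, -2.024, 0.007]
force: [0.9, 0.4, -0.9]
opening: 0.0212
gripper_force: 15.0
```

Request:
servo_tool(plan="0 0 0 0;0 0 0 0;0 0 0 0;0 0 0 0")

```text
t: 24.4
tool_pos: [0.6608, 0.117, 0.235]
orientation: [-2.399, -2.027, 0.002]
force: [-0.1, 0.0, -0.6]
opening: 0.0208
gripper_force: 15.0
```

Request:
servo_tool(plan="0 0 0.03 0;0 0 0.06 0;0 0 0.09 0;0 0 0.108 0;0 0 0.115 0;0 0 0.1165 0;0 0 0.1165 0;0 0 0.1165 0;0 0 0.1165 0")

```text
t: 25.15
tool_pos: [0.6632, 0.1167, 0.122]
orientation: [2.398, 2.026, 0.005]
force: [0.2, 1.0, -1.3]
opening: 0.0211
gripper_force: 15.0
```

```bash
python3 look.py c11 290 140 450 260 5; python3 -c "
from h import *
go(.661,.1165,.1105)"
```

```text
tcp [0.6631 0.1166 0.1217] open 0.0209 F [ 0.3  0.2 -1.3]
tip -0.064 [374.8 191.4]
tip 0 [391.2 207.2]
tip 0.064 [409.9 225.3]
t 25.2 tcp [0.6631 0.1166 0.1217] yaw -9.6 zaxis [ 3.5e-03  3.0e-04 -1.0e+00] F [ 0.3  0.2 -1.3] open 0.0209 
 shift [-0.0005 -0.0021  0.0112] turn -0.0
```

View pics/c11.png

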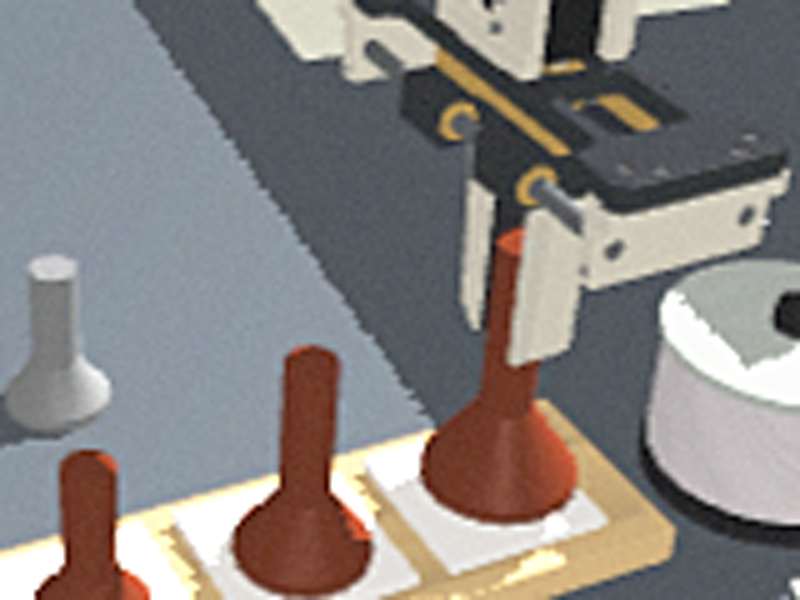

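The largest cup's foot at (500,470) is about 11 mm above tile4, whose centre is near (490,495). It is slightly towards the pot, so I'm shifting 2 mm back as it lowers.

Request:
servo_tool(plan="-0.002 -0.002 0.005 0;-0.002 -0.002 0.009 0;-0.002 -0.002 0.011 0;-0.002 -0.002 0.011 0;-0.002 -0.002 0.011 0")

```text
t: 25.62
tool_pos: [0.66, 0.1145, 0.1099]
orientation: [2.4, 2.026, 0.002]
force: [-2.3, -1.3, 8.1]
opening: 0.0211
gripper_force: 15.0
```

Request:
servo_tool(plan="0 0 0 0;0 0 0 0;0 0 0 0;0 0 0 0;0 0 0 0", grip=-0.1)

```text
t: 26.03
tool_pos: [0.6593, 0.1148, 0.108]
orientation: [-2.4, -2.027, 0.001]
force: [-1.1, -0.4, 0.5]
opening: 0.0487
gripper_force: 0.0
```

Request:
servo_tool(plan="0 0 -0.02 0;0 0 -0.04 0;0 0 -0.07 0;0 0 -0.1 0;0 0 -0.14 0;0.04 -0.03 -0.14 0;0.08 -0.06 -0.14 0;0.12 -0.1 -0.14 0;0.15 -0.14 -0.14 0;0.15 -0.18 -0.14 0;0.15 -0.18 -0.14 0;0.15 -0.18 -0.14 0")

```text
t: 27.03
tool_pos: [0.5025, 0.2963, 0.2484]
orientation: [-2.394, -2.031, 0.001]
force: [-0.6, -0.4, -0.1]
opening: 0.0515
gripper_force: 0.0
```

```bash
python3 look.py c12 150 130 430 330 2
python3 - <<'E'
from plant import eyes
import cv2,numpy as np
a=cv2.resize(eyes.read_camera("scene")["image"][160:320,210:430],(550,400),interpolation=cv2.INTER_CUBIC)
b=cv2.resize(eyes.read_camera("top")["image"][110:210,240:500],(520,200),interpolation=cv2.INTER_CUBIC)
b=cv2.copyMakeBorder(b,0,0,0,30,cv2.BORDER_CONSTANT);cv2.imwrite("pics/fin.png",np.vstack([a,b]))
E
```

```text
tcp [0.5047 0.2948 0.2485] open 0.0511 F [-0.1 -0.9 -0.3]
tip -0.064 [393.1  96.3]
tip 0 [408.3 104.7]
tip 0.064 [425.4 114.1]
```

View pics/fin.png

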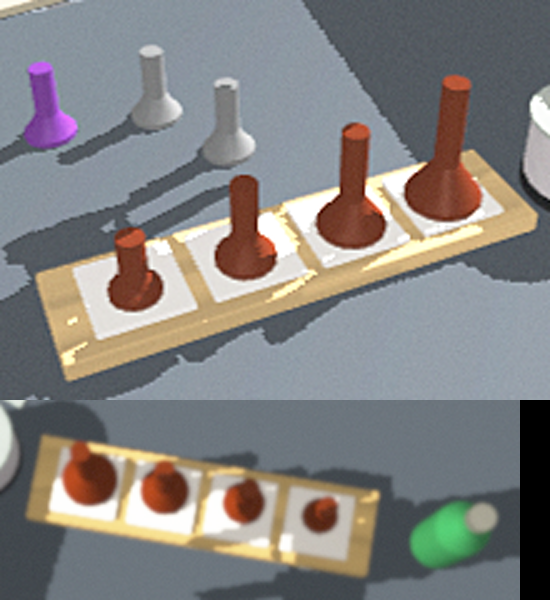

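All four cups are upright and in order. In the top view they sit slightly towards the far tile edges, so I'll check the offsets numerically with model silhouettes in each camera.

Run:
```python
from h import *
from plant import eyes
import pickle
from scipy.optimize import minimize
d0=pickle.load(open("cam0.pkl","rb"))
cups=[(.021,.020,.055),(.025,.026,.075),(.029,.032,.095),(.033,.038,.115)]
guess=np.array([(.617,-.150),(.632,-.061),(.6465,.029),(.660,.1155)])
a=np.linspace(0,2*np.pi,40);ring=np.c_[np.cos(a),np.sin(a)]
def draw(c,pts_list):
    m=np.zeros((1600,2560),np.uint8)
    for P in pts_list:
        q=np.array([px(c,p) for p in P]);h=cv2.convexHull(((q+.5)*4).astype(np.float32)).astype(np.int32);cv2.fillConvexPoly(m,h,255)
    return cv2.resize(m,(640,400),interpolation=cv2.INTER_AREA)/255.
def circ(x,y,r,z):return np.c_[x+r*ring[:,0],y+r*ring[:,1],np.full(40,z)]
def fit(f,img,g):return minimize(lambda v:np.abs(f(*v)-img).sum(),g,method="Nelder-Mead",options=dict(initial_simplex=[g,g+[.006,0],g+[0,.006]],xatol=3e-4,fatol=.2)).x
u=np.array([.1651,.9863]);w=np.array([u[1],-u[0]])
for n in("top","scene"):
    c=eyes.read_camera(n);hsv=cv2.cvtColor(c["image"],cv2.COLOR_BGR2HSV)
    br=(((hsv[...,0]<10)|(hsv[...,0]>170))&(hsv[...,1]>130)).astype(float)
    im0=d0[n]["image"].min(2).astype(float);wh=(im0>185).astype(float)
    for i,(r,hf,h) in enumerate(cups):
        g=guess[i]-([.009,0] if n=="top" else [0,0])
        win=np.zeros((400,640));uu,vv=px(c,[*g,.04]).astype(int);win[vv-45:vv+45,uu-32:uu+32]=1
        F=lambda x,y:draw(c,[np.r_[circ(x,y,r,.024),circ(x,y,r*.98,.027)],np.r_[circ(x,y,r,.025),circ(x,y,.011,.024+hf)],np.r_[circ(x,y,.011,.024+hf),circ(x,y,.011,.024+h)]])*win
        p=fit(F,br*win,g)
        win2=np.zeros((400,640));W=draw(c,[[[*(g+sa*.044*u+sb*.046*w),.024] for sa in(-1,1) for sb in(-1,1)]]);
        G=lambda x,y:draw(c,[[[*(np.array([x,y])+sa*.038*u+sb*.038*w),.024] for sa in(-1,1) for sb in(-1,1)]])*(W>.5)
        q=fit(G,wh*(W>.5),g);print(n,i+1,"cup",p.round(4),"tile",q.round(4),"off mm",((p-q)*1000).round(1),"resid",round(np.abs(F(*p)-br*win).sum()/br[win>0].sum(),2))
from plant import status
print(pickle.dumps and d0["top"]["image"].shape)
```

```text
top 1 cup [ 0.6162 -0.1514] tile [ 0.6073 -0.1463] off mm [ 8.8 -5.1] resid 0.55
top 2 cup [ 0.6279 -0.0613] tile [ 0.6227 -0.0582] off mm [ 5.2 -3.1] resid 0.46
top 3 cup [0.6434 0.0295] tile [0.6388 0.0302] off mm [ 4.6 -0.7] resid 0.5
top 4 cup [0.6582 0.1154] tile [0.652  0.1177] off mm [ 6.2 -2.3] resid 0.32
scene 1 cup [ 0.6163 -0.148 ] tile [ 0.614  -0.1472] off mm [ 2.3 -0.9] resid 0.14
scene 2 cup [ 0.6314 -0.0603] tile [ 0.6293 -0.0582] off mm [ 2.  -2.1] resid 0.18
scene 3 cup [0.6461 0.0306] tile [0.6447 0.0303] off mm [1.4 0.4] resid 0.3
scene 4 cup [0.6595 0.1183] tile [0.6595 0.1162] off mm [-0.1  2.1] resid 0.28
(400, 640, 3)
```

Run:
```python
from h import *
from plant import eyes
import pickle
c=eyes.read_camera("top");im=c["image"];T0=pickle.load(open("cam0.pkl","rb"))["top"]["image"]
hsv=cv2.cvtColor(im,cv2.COLOR_BGR2HSV);print(hsv[167:170,399:402].tolist())
b,g,r=[im[...,k].astype(float) for k in range(3)]
m=((r-g>35)&(r>1.7*g)).astype(np.uint8);m[:, :255]=0;m[210:]=0;m[:120]=0;m[:,430:]=0
n,l,st,ce=cv2.connectedComponentsWithStats(m);print([(s.tolist(),k.round(1).tolist()) for s,k in zip(st[1:],ce[1:]) if s[4]>40])
w=(T0.min(2)>190).astype(np.uint8);n,l,st,ce=cv2.connectedComponentsWithStats(w)
print([(s.tolist(),k.round(1).tolist()) for s,k in zip(st[1:],ce[1:]) if s[4]>300])
# bottom-side (near-robot) foot edge and its expected pixel for a foot centred at the tile centre
for i,(q,R) in enumerate(zip([(.6073,-.1463),(.6227,-.0582),(.6388,.0302),(.652,.1177)],(.021,.025,.029,.033))):
    a=np.linspace(0,6.28,80);P=np.array([px(c,[q[0]+R*np.cos(t),q[1]+R*np.sin(t),.024]) for t in a]);print(i+1,"want cols",P[:,0].min().round(1),P[:,0].max().round(1),"bottom row",P[:,1].max().round(1))
```

```text
[[[9, 204, 114], [8, 202, 106], [7, 183, 95]], [[7, 199, 109], [8, 200, 107], [7, 183, 96]], [[7, 189, 97], [7, 189, 100], [8, 191, 95]]]
[([272, 131, 26, 31, 550], [283.7, 147.7]), ([311, 141, 22, 25, 402], [321.5, 154.0]), ([352, 150, 19, 21, 286], [361.4, 160.6]), ([393, 159, 15, 16, 184], [400.1, 166.8])]
[([14, 0, 93, 23, 1806], [59.3, 10.5]), ([127, 0, 315, 22, 6292], [286.9, 10.5]), ([447, 0, 100, 21, 1747], [496.2, 9.6]), ([569, 0, 71, 20, 849], [606.1, 11.1]), ([228, 71, 41, 42, 951], [247.8, 91.6]), ([196, 105, 50, 45, 991], [223.5, 120.9]), ([265, 135, 38, 36, 1055], [284.1, 152.4]), ([302, 140, 39, 38, 1148], [321.2, 158.1]), ([341, 146, 38, 38, 1161], [359.5, 164.7]), ([379, 152, 39, 39, 1180], [398.1, 171.3])]
1 want cols 388.9 407.2 bottom row 180.2
2 want cols 348.7 370.4 bottom row 175.3
3 want cols 308.7 333.8 bottom row 170.1
4 want cols 269.4 297.8 bottom row 166.1
```

Both cameras measure each cup against its own tile. The offsets are at most about 10 mm from the tile centre, inside the 14 mm limit, and all cups are upright and clear of the gripper. Handing in.

```bash
python3 -c "
from plant import robot
print(robot.close_job())"
```

```text
the job is handed in; nothing more can be done
None
```

The four cups stand upright on the tiles in size order, largest by the pot and smallest by the bottle, each measured within about 10 mm of its tile's centre (limit 14 mm), and the job is handed in with no verdict shown; I viewed 16 pictures, two over the limit of 14.

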